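# Pin the drill jig's gate with the ball-lock pin

### The job

Swing the yellow gate of the drill jig fully shut. Then take the ball-lock pin from the wooden stand with its red button squeezed in, slide it straight down through the blue clevis and the gate's eye until its collar sits on the clevis, and let go so that the button springs out and the balls lock it. The clevis is adjustable and may stand clamped anywhere within two centimetres along the gate, so feel for its hole gently (never press the pin on the jig with more than about 50 N), and leave the other things on the bench where they are.

Things in the scene. Friction and masses are not known exactly. Their poses are not given: they have to be found in the camera images.
- jig: drill jig fixed to the bench: dark base plate 170 x 300 x 12 mm, an aluminium workpiece on it (top at z = 44 mm), hinge post, yellow gate and blue clevis. Origin on the bench, z up; in its frame the gate's upright hinge axis is at x = 0, y = +95 mm and the zero point of the clevis's slide at x = 0, y = -56 mm
- clevis_zero (a point): zero point of the clevis's slide, at its hinge-side end, level with its top face (z = 70 mm), turned as the jig; NOT the hole. The upper and lower hole (17.6 mm, one over the other) are clamped 4 to 24 mm from here towards the jig's -y and up to 1 mm either way along its x (height exact): find them by feel or eye. The clamp slips only under about 30 N sideways
- clevis_foot (a point): fixed point on the base plate's top (z = 12 mm) right under clevis_zero. The blue clevis stands by it: two level lugs 44 x 44 mm, 10 mm thick, tops at z = 70 and 46 mm, joined by a wall on the jig's +x side, open to -x, where the gate's end swings in between them
- gate (a joint): angle of the yellow gate about its upright hinge, rad: 0 = shut against its stop, with the eye between the lugs; grows as it swings out towards the jig's -x, to 1.5. It stays where it is left (about 2 N at the knob moves it). Its eye, a slot 24 x 42 mm that is long along the gate, is 165 mm from the hinge; the gate's plate is at z = 48 to 58 mm
- gate_knob (a point): top centre of the gate's black upright knob, a post of 16 mm dia from z = 58 to 103 mm, 75 mm from the hinge axis; it turns with the gate
- pin: ball-lock pin, upright in the stand. Origin: centre of the collar's underside, z up along its axis. Steel shank 16 mm dia reaches 50 mm below, the last 2.5 mm a chamfer to a 13.6 mm flat tip; two balls 38.5 mm below on its +y and -y sides, 24 mm over both when out. Collar 32 mm dia, 8 mm high; black grip above it from z = 13 to 49 mm, 26 mm wide in x, from y = -15 mm to the red button on its +y side. 0.2 kg
- pin_button (a joint): travel of the red button into the grip, m: 0 = out (balls out, locked), 0.005 = fully in (balls drawn in). Spring, about 4 N to start and 11 N when fully in; in that state grip plus button measure 30 mm along the pin's y, centred on its axis (35 mm when out). Squeezing the grip along the pin's y with 25 N or more presses it and holds the pin; the balls pass the clevis only when it is fully in
- pin_button_face (a point): centre of the red button's outer face (20 x 31 mm), 30 mm above the collar's underside, facing the pin's +y
- stand: wooden stand 170 x 70 x 60 mm, fixed; two 27 mm holes 90 mm apart along its x through its top board, in which the pins hang by their collars. Origin on the bench
- plain_pin: plain pin without button, blue knob, 16 mm shank, in the stand's other hole; leave it there
- hammer: hammer lying on the bench, bystander
- wrench: wrench lying on the bench, bystander
- screwdriver: screwdriver lying on the bench, bystander
- oil_bottle: oil bottle 60 mm dia, 160 mm tall, bystander
- nut_tray: blue tray 120 x 160 x 45 mm, bystander
- bearing: bearing ring 52 mm dia, 15 mm high, bystander
Not all that is in view belongs to the job. Leave any orange look-alike of the pin alone.

How it is judged (in metres and radians):
On the way, in this order (a step that is already met when the one before it is completed fails the run):
1. the gate is fully shut (within 0.03 rad of its stop) and the ball-lock pin not yet in the clevis (value of joint gate below 0.03 rad and horizontal distance between pin and clevis_zero above 0.05 m), for 0.2 s.
2. the pin is fully home in the clevis with its button held in (z of pin in the frame of clevis_zero between -0.003 and 0.0022 m and x of pin in the frame of clevis_zero between -0.005 and 0.005 m and y of pin in the frame of clevis_zero between -0.0275 and -0.0005 m and angle between pin's own z axis and vertical below 0.1 rad and value of joint pin_button above 0.0035 m), for 0.1 s.
At the end, for the whole second after the job is handed in: pin upright (0.1 rad) in the clevis hole (0.5 to 27.5 mm along the jig's -y and within 5 mm in x of clevis_zero), collar on the lug within 2.2 mm, button less than 1.5 mm in so the balls are out below, gate within 0.06 rad of shut, pin released and still (z of pin in the frame of clevis_zero between -0.003 and 0.0022 m and x of pin in the frame of clevis_zero between -0.005 and 0.005 m and y of pin in the frame of clevis_zero between -0.0275 and -0.0005 m and angle between pin's own z axis and vertical below 0.1 rad and value of joint pin_button below 0.0015 m and value of joint gate below 0.06 rad and linear speed of pin below 0.02 m/s); the robot touches nothing.
It fails at once if the pin presses on the jig with more than 50 N (contact force between pin and jig above 50 N).
It fails at once if a bystander is moved more than 40 mm (distance of any of plain_pin, hammer, wrench, screwdriver, oil_bottle, nut_tray, bearing from where it was at the start of the episode above 0.04 m).
It also fails if it takes over 72 s, if anything falls off the work surface, if the arm or the gripper's body presses on something with over 40 N, if the wrist force passes 120 N, or if a joint passes its speed limit or range.

### The arm

A 6-joint arm with a two-finger parallel gripper is mounted at the origin on the work surface. World frame = base frame: x ahead of the robot, y to its left, z up, the work surface at z = 0. Lengths are in m, angles in degrees, forces in N, time in s.
With the tool pointing down it reaches from about 0.4 to 0.825 m from the base axis. Payload 7 kg.
Tool frame: the origin (TCP) lies at the very end of the fingers, on their centre line; the grasp point (between the pads) lies 19 mm behind it; x points along the fingers, z is the direction in which the jaws open and shut, and the axes are right-handed (so a half turn about x gives the same grasp; the last joint's range is limited). The gripper opens to 88 mm and grips with 3 to 60 N. Pads are 19 mm wide; open, the fingers measure 130 mm over their backs; the gripper's body (78 mm by 193 mm) begins 47 mm behind the grasp point.
Start: joints at [82.855, 20.546, 0.682, 0, -70.136, -16.507], TCP at [0.271, 0.618, 0.227] pointing down, gripper open.
Joint ranges: [-176.03, 176.03], [-82.01, 121.73], [-58.28, 71.71], [-173.87, 95.51], [-174.79, -0.11], [-173.66, 173.66]. Speed limits (degrees/s): [136.94, 136.94, 172.46, 180, 180, 180].

### API

Orientations are given as [roll, pitch, yaw] about the fixed x, y, z axes, in that order (R = Rz(yaw) Ry(pitch) Rx(roll)).
In Python, from plant import sensors, cams, workorder gives the robot as it stands. The module is installed in compiled form; this text tells all that it offers.
- The arm moves only by the shell command python3 -m handwheel 'ROWS' [OPENING] [FORCE]. ROWS is JSON, one flat list of numbers, 4 for each row, row after row: the shift along the tool's x, y, z in cm, then the turn about the tool's x in degrees. A call has exactly 10 rows; each row is the pose to reach, as a shift and turn from the pose commanded when the call began, along the tool's axes at that moment; what a row does not reach only later rows make up. A row lasts 1/8 s, in which the tool goes at most 62.5 mm and 10.7 degrees, less where a joint would pass 70% of its speed; a pose out of reach is approached as far as the arm can. A call with a gripper value outside its range is refused whole. OPENING is the finger opening in cm, from 0 to 8.76, set as the call begins (- or left out, the last holds). The fingers move at their own pace and stop on an object; FORCE is the grip in N (left out, the last holds). Time passes only in rows, so rows that repeat a pose let the fingers close, or fill a call up. It gives the time, the measured TCP pose, the force and the opening at its end, in the units of the state.
- sensors.get_state(): the state, without advancing time (a new reading comes with each control period).
- cams.capture(name): name is "scene" or "top" or "wrist"; returns a dict with "image" (420x560x3 uint8, red, green, blue), "fov_y" (degrees; the focal length in pixels is half the picture's height over the tangent of half this angle, whatever the lens; pixels are square), "cx", "cy" (the principal point, pixels), "xyz" and "rotation" of the camera in the world. Camera axes: x right, y down, z forward; pixel columns grow to the right and rows downward; lengths in m; the calibration is good to about 2 mm. A picture is of the moment at which its call begins. There is no depth.
- workorder.close_job(): hands the job in, once; it reports no verdict.
The state is a dict: "time_s": time; "joints": joint angles; "qd": joint speeds; "joint_torque": joint torques, N m; "tcp_pos": TCP position; "eef_rot": TCP orientation; "contact_force": force on the tool from outside, world axes, zero at the start; "moment": the same for the moment, N m; "gripper_width": finger opening in m.
Only numpy, scipy, OpenCV 4.12 (cv2) and the standard library are available. Lean on these libraries where they do the work, as an engineer would, in place of code of your own. Each camera call takes 0.05 s, during which the arm holds its last target.

## Working session

There is one attempt and no reset: what is moved stays moved. The work goes in short steps, Python scripts to look and compute and a shell command to move; the robot and the scene stay as the last step left them, time stands still between calls to the robot, and variables do not carry over. Pictures are saved under pics/ and viewed, and the job is handed in when it is done.

```bash
mkdir -p pics
cat > h.py <<'E'
import numpy as np, cv2
from plant import sensors, cams
def cap(n,f):
    c=cams.capture(n); cv2.imwrite('pics/'+f+'.png',c['image'][:,:,::-1])
    import pickle; pickle.dump(c,open('pics/'+f+'.pkl','wb')); return c
def load(f):
    import pickle; return pickle.load(open('pics/'+f+'.pkl','rb'))
def foc(c): return c['image'].shape[0]/2/np.tan(np.radians(c['fov_y'])/2)
def R(c):
    return np.array(c['rotation'],float)
def px2z(c,u,v,z):
    d=R(c)@np.array([(u-c['cx'])/foc(c),(v-c['cy'])/foc(c),1]); p=np.array(c['xyz'])
    return p+d*(z-p[2])/d[2]
def proj(c,P):
    q=R(c).T@(np.array(P)-np.array(c['xyz'])); return c['cx']+foc(c)*q[0]/q[2], c['cy']+foc(c)*q[1]/q[2]
def crop(f,x0,y0,x1,y1,k,out):
    i=cv2.imread('pics/'+f+'.png')[y0:y1,x0:x1]; cv2.imwrite('pics/'+out+'.png',cv2.resize(i,None,fx=k,fy=k,interpolation=cv2.INTER_CUBIC))
E
python3 - <<'E'
from h import *
for n in ['scene','top','wrist']:
    c=cap(n,n+'0'); print(n,c['fov_y'],c['cx'],c['cy'],c['xyz'],np.round(c['rotation'],4).tolist())
print(sensors.get_state())
E
```

```text
scene 44.71519716015871 285.0203407527843 209.18742756347856 [1.04374464 0.90587898 1.16002518] [-136.0388, 0.0971, 153.6336]
top 52.47383809867794 278.26466451957486 211.27952138707764 [ 0.45688277 -0.00816551  1.38069133] [-173.9497, 1.1667, -89.3907]
wrist 58.92083353932428 280.6964151538795 223.2699638307994 [0.34385099 0.58615153 0.3826019 ] [162.9658, -0.0261, -113.6751]
{'time_s': 0.15, 'joints': array([ 8.28559076e+01,  2.05820092e+01,  6.45187235e-01, -1.64221251e-02,
       -7.01354917e+01, -1.65073212e+01]), 'qd': array([ 0.09290471, -0.05783965,  0.1729339 ,  0.12692218, -0.03397957,
       -0.08528072]), 'joint_torque': array([-3.22022679e-03, -5.83271599e+01,  2.93289614e+01,  7.00115472e+00,
        8.79134343e-03, -1.08695576e-04]), 'tcp_pos': array([0.27065059, 0.61794925, 0.22582741]), 'eef_rot': array([   4.45651798,   89.92605605, -109.20048559]), 'contact_force': array([-0.20788946, -0.01142055, -0.19874359]), 'moment': array([-0.04760247,  0.03836888, -0.04191524]), 'gripper_width': 0.0878526266148563}
```

Run:
```python
s=open('h.py').read().replace("    return np.array(c['rotation'],float)","    return rpy(c['rotation'])").replace("def foc","from scipy.spatial.transform import Rotation as Ro\ndef rpy(a): return Ro.from_euler('xyz',np.array(a,float),degrees=True).as_matrix()\ndef foc",1)
open('h.py','w').write(s)
from h import *
print(rpy([4.45651798,   89.92605605, -109.20048559]).round(3))
```

```text
[[-0.     0.916 -0.401]
 [-0.001 -0.401 -0.916]
 [-1.     0.     0.001]]
```

View pics/scene0.png

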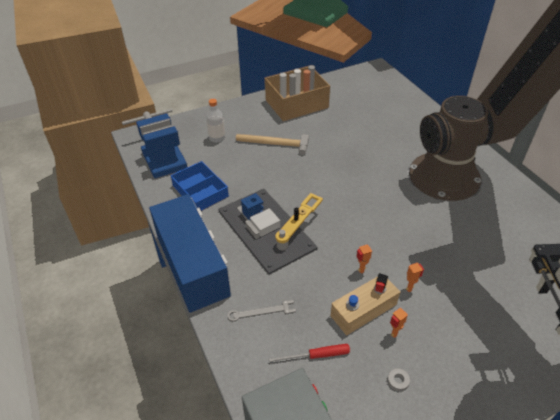

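View pics/top0.png

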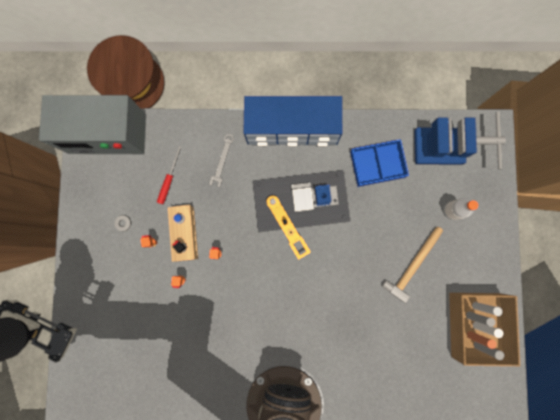

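View pics/wrist0.png

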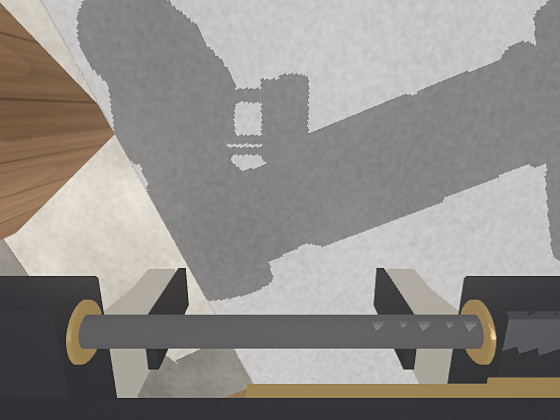

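Run:
```python
from h import *
crop('top0',240,160,360,270,6,'c1');crop('top0',140,190,230,300,6,'c2');crop('scene0',210,180,330,275,6,'c3');crop('scene0',310,235,440,345,6,'c4')
c=load('top0')
for u,v,z in [(255,182,.012),(344,171,.012),(349,220,.012),(262,232,.012)]: print(px2z(c,u,v,z).round(4))
```

```text
[0.697  0.0981 0.012 ]
[ 0.7353 -0.1912  0.012 ]
[ 0.5754 -0.2064  0.012 ]
[0.5342 0.0729 0.012 ]
```

View pics/c1.png

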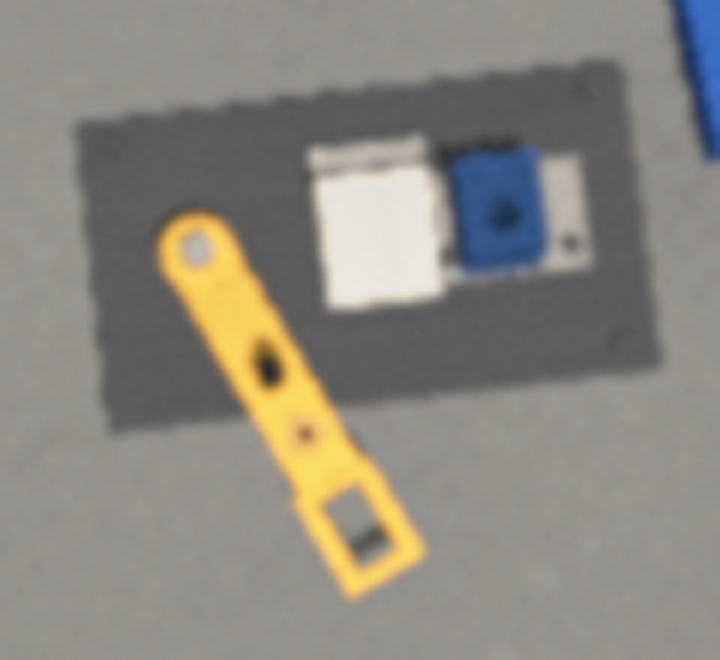

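View pics/c2.png

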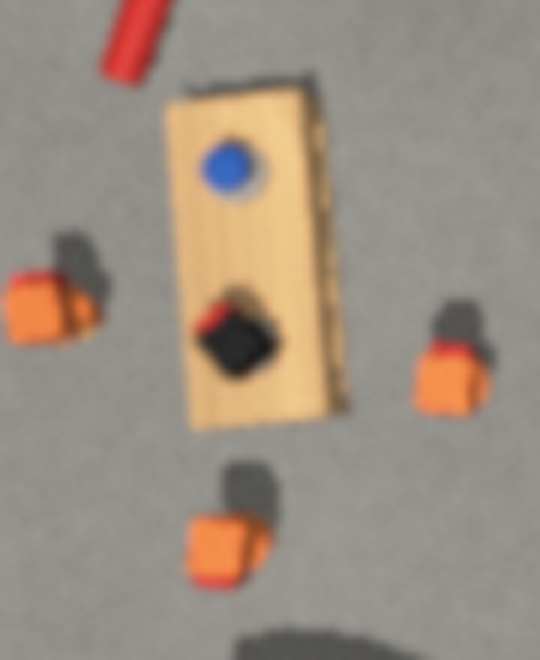

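View pics/c3.png

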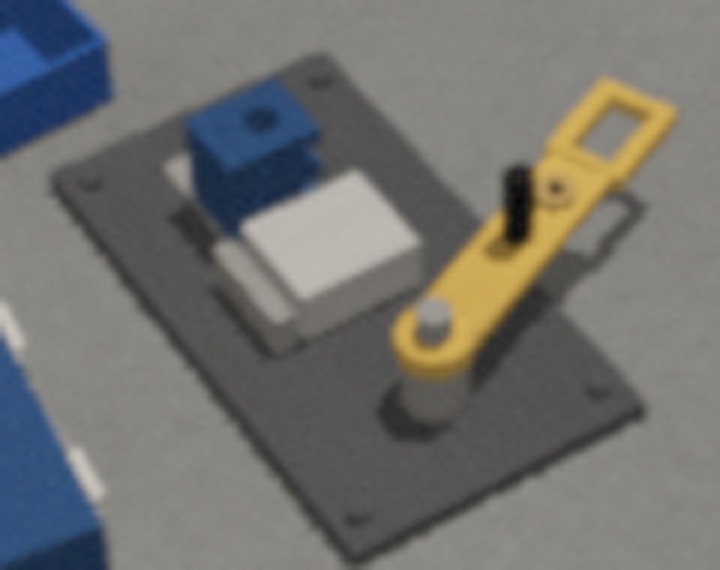

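View pics/c4.png

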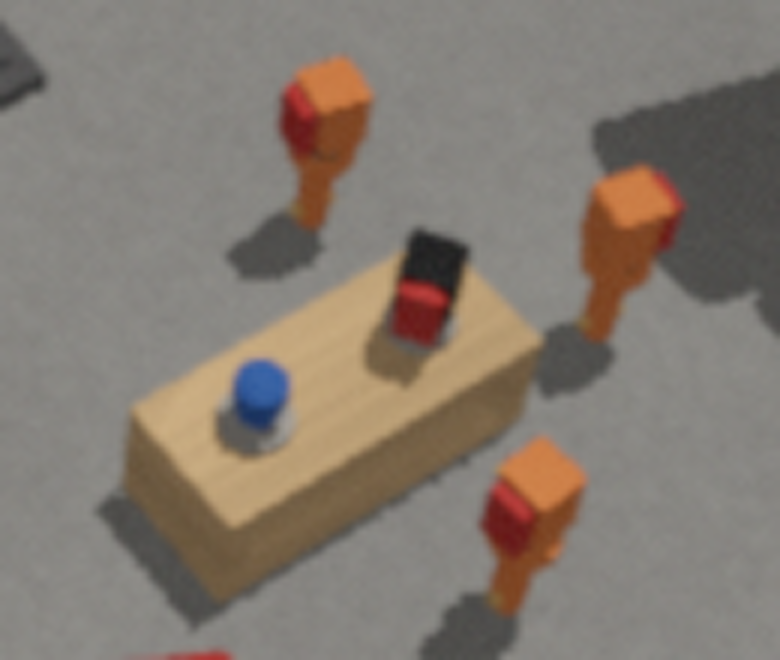

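```bash
cat > fit.py <<'E'
from h import *
from scipy.optimize import least_squares
t=load('top0'); s=load('scene0')
T=lambda x,y:(240+x/6-.4,160+y/6-.4)
S=lambda x,y:(210+x/6-.4,180+y/6-.4)
# jig corners (+x+y),(+x,-y),(-x,-y),(-x,+y)
J=np.array([[.085,.15],[.085,-.15],[-.085,-.15],[-.085,.15]])
tc=[T(78,125),T(617,62),T(662,368),T(110,432)]
sc=[S(355,560),S(55,180),S(320,55),S(645,412)]
def W(p,xy,z):
    a=p[2]; return [p[0]+np.cos(a)*xy[0]-np.sin(a)*xy[1],p[1]+np.sin(a)*xy[0]+np.cos(a)*xy[1],z]
def res(p,cams=(0,1)):
    r=[]
    for k,(c,pts) in enumerate(((t,tc),(s,sc))):
        if k in cams:
            for j,q in zip(J,pts): r+=list(np.array(proj(c,W(p,j,.012)))-q)
    return r
for cc in [(0,),(1,),(0,1)]:
    o=least_squares(lambda p:res(p,cc),[.63,-.05,.1]); print(cc,o.x.round(4),np.degrees(o.x[2]).round(2),np.round(o.fun,1))
p=o.x
h=W(p,(0,.095),0);print('hinge',h)
print('zero',W(p,(0,-.056),.07), 'foot top px',proj(t,W(p,(0,-.056),.07)))
print('hinge px',proj(t,W(p,(0,.095),.06)),T(196,248), proj(s,W(p,(0,.095),.065)),S(433,315))
k=px2z(s,*S(518,172),.103); kt=px2z(t,*T(266,345),.103); print('knob',k,kt)
e=px2z(t,*T(360,528),.058); print('eye',e, px2z(s,*S(613,132),.058))
for q in (k,e):
    d=q[:2]-np.array(h[:2]); print('r',np.hypot(*d),'ang from -y jig', np.degrees(np.arctan2(d[1],d[0])-p[2])+90)
print('hole top',px2z(t,*T(503,213),.07),'scene',px2z(s,*S(263,119),.07))
for q in (px2z(t,*T(503,213),.07),px2z(s,*S(263,119),.07)):
    d=q[:2]-np.array(W(p,(0,-.056),0)[:2]);a=p[2];print('hole rel zero',np.cos(a)*d[0]+np.sin(a)*d[1],-np.sin(a)*d[0]+np.cos(a)*d[1])
E
python3 fit.py
```

```text
(0,) [ 0.6372 -0.0509  0.1259] 7.21 [-0.8 -0.2  0.9 -0.5  0.3  0.2 -0.4  0.4]
(1,) [ 0.6401 -0.0428  0.1228] 7.04 [-0.3  0.9 -1.3 -0.5  0.8 -0.4  0.9 -0.5]
(0, 1) [ 0.6383 -0.0476  0.124 ] 7.11 [-1.7 -0.6 -0.1 -0.7 -0.7 -0.  -1.5 -0.  -0.4 -0.6 -1.4 -1.6  0.6 -1.5
  0.6 -1.9]
hinge [np.float64(0.6265383080776517), np.float64(0.04665342039114261), 0]
zero [np.float64(0.6452167803936648), np.float64(-0.10318687683206745), 0.07] foot top px (np.float64(318.16238674694523), np.float64(195.6804687613537))
hinge px (np.float64(269.91337077966995), np.float64(201.68553384605863)) (272.2666666666667, 200.93333333333334) (np.float64(282.9348181845683), np.float64(234.74083239413758)) (281.7666666666667, 232.1)
knob [0.56285189 0.00245625 0.103     ] [0.57457283 0.00203666 0.103     ]
eye [ 0.48447226 -0.04690261  0.058     ] [ 0.48635613 -0.03964469  0.058     ]
r 0.07751999826456775 ang from -y jig -62.34568172185266
r 0.17010436339953935 ang from -y jig -63.73914041742353
hole top [ 0.64715917 -0.11949569  0.07      ] scene [ 0.64582379 -0.11601522  0.07      ]
hole rel zero -8.990420651885651e-05 -0.01642382661682827
hole rel zero -0.0009845038142385306 -0.012804906421702376
```

Run:
```python
from h import *
t=load('top0'); s=load('scene0')
T=lambda x,y:(140+x/6-.4,190+y/6-.4)
S=lambda x,y:(310+x/6-.4,235+y/6-.4)
print('grip top',px2z(t,*T(240,340),.109), px2z(s,*S(436,256),.109))
print('plain',px2z(t,*T(229,166),.1), px2z(s,*S(262,378),.1))
for u in [(45,310),(450,385),(222,548)]: print('decoy',px2z(t,*T(*u),.1))
```

```text
grip top [0.4837191  0.31311634 0.109     ] [0.48107052 0.32133938 0.109     ]
plain [0.57152153 0.32406179 0.1       ] [0.57517464 0.33621626 0.1       ]
decoy [0.49795524 0.41453879 0.1       ]
decoy [0.46255162 0.20906551 0.1       ]
decoy [0.38065118 0.3207635  0.1       ]
```

```bash
python3 -m handwheel '[0,5,3.2,5, 0,10,6.3,11, 0,15,9.5,16, 0,20,12.7,21, 0,25,15.8,21, 0,27.8,17.6,21, 0,27.8,17.6,21, 0,27.8,17.6,21, 0,27.8,17.6,21, 0,27.8,17.6,21]'
python3 - <<'E'
from h import *
c=cap('wrist','w1'); st=sensors.get_state(); print(st['tcp_pos'],st['joints'].round(1)); r=rpy(st['eef_rot']); print(r.round(3)); print(proj(c,[.482,.316,.109]),c['xyz'],c['rotation'])
E
```

```text
time_s: 1.4
tcp_pos: [0.4544, 0.3463, 0.2264]
eef_rot: [-11.5, 90.0, -146.1]
contact_force: [0.4, 0.4, -0.5]
gripper_width: 0.088
[0.4544392  0.34616366 0.22644727] [ 56.9  10.8 -12.7  -0.  -66.5 -11.5]
[[-0.     0.712 -0.702]
 [-0.    -0.702 -0.712]
 [-1.     0.     0.   ]]
(np.float64(284.2172248740039), np.float64(164.3996895432835)) [0.51139896 0.29047929 0.38329956] [ 1.62940025e+02  2.52996307e-02 -1.34598612e+02]
```

View pics/w1.png

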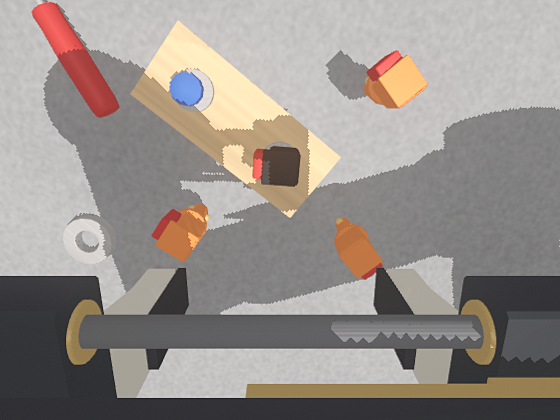

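Run:
```python
from h import *
crop('w1',225,120,325,210,7,'c5')
```

```text
(no output)
```

View pics/c5.png

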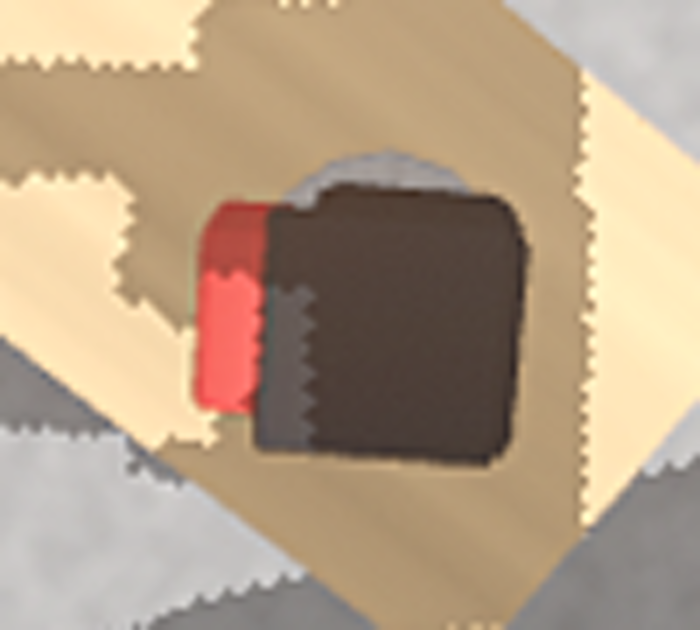

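Run:
```python
from h import *
c=load('w1')
X=lambda x,y:(225+x/7-.43,120+y/7-.43)
bl=px2z(c,*X(258,449),.109);br=px2z(c,*X(503,463),.109);tr=px2z(c,*X(525,215),.109)
print(bl,br,tr,np.hypot(*(br-bl)[:2]),np.hypot(*(tr-br)[:2]))
d=(bl-br)[:2]; print('ydir angle',np.degrees(np.arctan2(d[1],d[0])))
e=(tr-br)[:2]; print('xdir? ',np.degrees(np.arctan2(e[1],e[0])))
y=d/np.hypot(*d)
# bottom edge in tool -y direction ; pin +y at ~45deg => pin +x at -45deg = tool +y => bottom edge is pin x=-13
x=np.array([y[1],-y[0]])
print('pin',br[:2]+.015*y+.013*x)
```

```text
[0.48367783 0.33821061 0.109     ] [0.46421985 0.32063471 0.109     ] [0.481472   0.30086593 0.109     ] 0.02622070012930898 0.026238171090880204
ydir angle 42.09069405824065
xdir?  -48.88890882538881
pin [0.4840651 0.3210422]
```

```bash
python3 -m handwheel '[0,5,3.3,0, 0,10,6.6,0, 0,15,10,0, 0,20,13.3,0, 0,25,16.7,0, 0,26.9,17.9,0, 0,26.9,17.9,0, 0,26.9,17.9,0, 0,26.9,17.9,0, 0,26.9,17.9,0]'
python3 - <<'E'
from h import *
c=cap('wrist','w2'); st=sensors.get_state(); print(st['tcp_pos'],st['joints'].round(1)); r=rpy(st['eef_rot']); print(r.round(3)); print(c['xyz'],c['rotation'])
i=cv2.imread('pics/w2.png')[0:300]; cv2.imwrite('pics/w2b.png',cv2.resize(i,None,fx=1.42,fy=1.42,interpolation=cv2.INTER_CUBIC))
E
```

```text
time_s: 2.7
tcp_pos: [0.5203, 0.03, 0.2266]
eef_rot: [178.3, 90.0, 43.8]
contact_force: [1.8, -0.1, -0.8]
gripper_width: 0.0877
[0.52033326 0.0298907  0.22655913] [ 24.9   6.  -18.5  -0.  -65.5  20.5]
[[-0.     0.712 -0.702]
 [ 0.    -0.702 -0.712]
 [-1.    -0.    -0.   ]]
[ 0.57734094 -0.02577087  0.38345192] [ 1.62939740e+02  4.04559180e-02 -1.34587797e+02]
```

View pics/w2b.png

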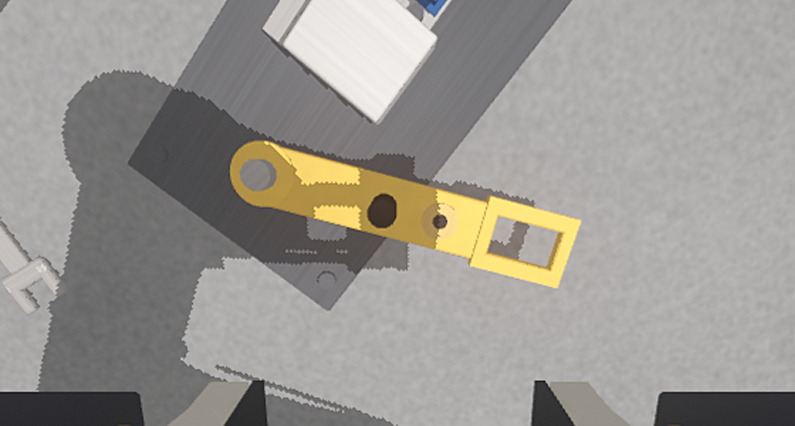

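Run:
```python
from h import *
c=load('w2')
X=lambda x,y:((x+.5)/1.42-.5,(y+.5)/1.42-.5)
k=px2z(c,*X(382.5,213),.103);h=px2z(c,*X(258,174),.063);e=px2z(c,*X(525,242),.058)
a=px2z(c,*X(128,165),.012);b=px2z(c,*X(328,310),.012)
print('k',k,'h',h,'e',e,a,b)
d=(k-h)[:2];print('r',np.hypot(*d),np.degrees(np.arctan2(d[1],d[0])))
d=(e-h)[:2];print('r',np.hypot(*d),np.degrees(np.arctan2(d[1],d[0])))
d=(a-b)[:2];print(np.hypot(*d),'jig yaw',np.degrees(np.arctan2(d[1],d[0])))
yw=np.radians(7.1);m=(a+b)[:2]/2; yd=np.array([-np.sin(yw),np.cos(yw)])
print('hinge from plate',m-.055*yd,'zero',m-.206*yd)
print('zero from h',h[:2]-.151*yd)
```

```text
k [0.56287235 0.00076031 0.103     ] h [0.62795948 0.04055417 0.063     ] e [ 0.48628923 -0.04516165  0.058     ] [0.70161663 0.1092911  0.012     ] [0.53672577 0.08750012 0.012     ]
r 0.07628816960959489 -148.5586481666639
r 0.16558278418668398 -148.82448747889924
0.16632451761667247 jig yaw 7.52824193482601
hinge from plate [0.62596928 0.04381735] zero [ 0.64463311 -0.10602477]
zero from h [ 0.6466233  -0.10928795]
```

```bash
python3 -m handwheel '[1,1,-0.2,10.4, 2,2,-0.4,20.8, 4,3,-0.6,31.2, 6,4,-0.8,41.6, 8,5,-0.9,52, 9,5.1,-0.9,62.4, 9.7,5.1,-0.9,72.8, 9.7,5.1,-0.9,83.2, 9.7,5.1,-0.9,93.6, 9.7,5.1,-0.9,104]' 3.2 20
python3 - <<'E'
from h import *
st=sensors.get_state(); print(st['tcp_pos'],st['joints'].round(1)); r=rpy(st['eef_rot']); print(r.round(3))
c=cap('wrist','w3');print(proj(c,[.563,.001,.103]))
E
```

```text
time_s: 4.0
tcp_pos: [0.5631, 0.0001, 0.1295]
eef_rot: [100.8, 90.0, -138.2]
contact_force: [-0.0, -0.3, -0.3]
gripper_width: 0.0317
[5.63079870e-01 1.13000620e-04 1.29510534e-01] [ 19.9  14.9 -21.1   0.  -54.  -78.9]
[[-0.    -0.857 -0.516]
 [-0.    -0.516  0.857]
 [-1.     0.    -0.   ]]
(np.float64(282.5547417058304), np.float64(264.7629781384577))
```

View pics/w3.png

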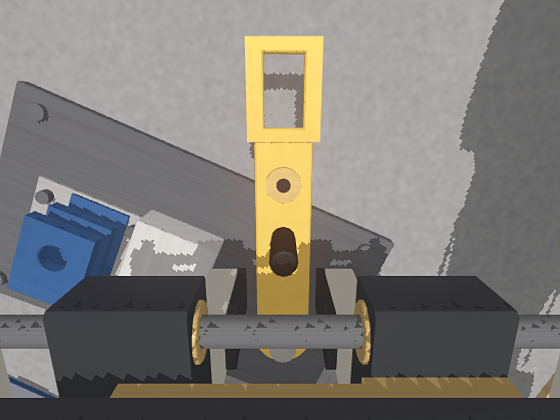

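```bash
python3 -m handwheel '[3.5,0,0,0, 6.3,0,0,0, 6.3,-0.06,-0.92,-7, 6.3,-0.22,-1.83,-14, 6.3,-0.5,-2.71,-21, 6.3,-0.88,-3.54,-28, 6.3,-1.37,-4.33,-35, 6.3,-1.94,-5.05,-42, 6.3,-2.6,-5.7,-49, 6.3,-3.33,-6.26,-56]' 2.2 20
python3 - <<'E'
from h import *
st=sensors.get_state(); print(st['tcp_pos'],st['contact_force'],st['joints'].round(1)); r=rpy(st['eef_rot']); print(r.round(3))
c=cap('wrist','w4')
E
```

```text
time_s: 5.3
tcp_pos: [0.623, -0.0364, 0.0658]
eef_rot: [8.6, 89.8, -173.6]
contact_force: [-2.5, 1.7, -0.1]
gripper_width: 0.0223
[ 0.62295164 -0.03639161  0.06583814] [-2.50040441  1.70332814 -0.10333729] [ 14.5  24.  -17.   -0.  -49.1 -16.8]
[[-0.003 -0.039 -0.999]
 [-0.    -0.999  0.039]
 [-1.     0.     0.003]]
```

View pics/w4.png

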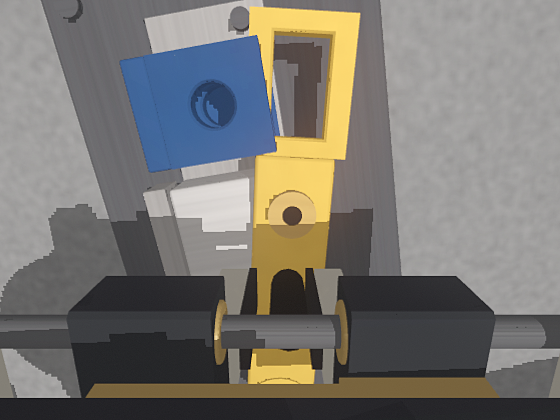

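```bash
python3 -m handwheel '[0,-0.01,-0.4,-3, 0,-0.04,-0.8,-6, 0,-0.1,-1.2,-9, 0,-0.1,-1.3,-10, 0,-0.1,-1.4,-10, 0,-0.1,-1.5,-10, 0,-0.1,-1.6,-10, 0,-0.1,-1.7,-10, 0,-0.1,-1.7,-10, 0,-0.1,-1.7,-10]'
python3 - <<'E'
from h import *
st=sensors.get_state(); print(st['tcp_pos'],st['contact_force'],st['joints'].round(1)); r=rpy(st['eef_rot']); print(r.round(3))
c=cap('wrist','w5')
E
```

```text
time_s: 6.6
tcp_pos: [0.6397, -0.0362, 0.0664]
eef_rot: [-7.6, 89.9, 179.7]
contact_force: [-6.6, 2.7, 2.1]
gripper_width: 0.022
[ 0.63967474 -0.03622694  0.06636798] [-6.59523655  2.7361948   2.14726838] [ 14.2  25.3 -14.7  -0.  -50.1  -6.8]
[[-0.002  0.127 -0.992]
 [ 0.    -0.992 -0.127]
 [-1.    -0.     0.002]]
```

View pics/w5.png

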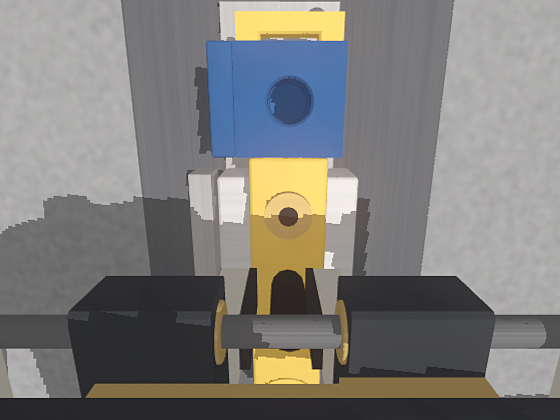

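```bash
python3 -m handwheel '[0,0,-0.1,0, 0,0,-0.1,0, 0,0,-0.2,0, 0,0,-0.2,0, 0,0,-0.3,0, 0,0,-0.3,0, 0,0,-0.3,0, 0,0,-0.3,0, 0,0,-0.3,0, 0,0,-0.3,0]'
python3 - <<'E'
from h import *
st=sensors.get_state(); print(st['tcp_pos'],st['contact_force'],st['joints'].round(1)); r=rpy(st['eef_rot']); print(r.round(3))
c=cap('wrist','w6'); crop('w6',180,0,380,170,4,'c6'); print(c['xyz'],c['rotation'])
E
```

```text
time_s: 7.9
tcp_pos: [0.6398, -0.0363, 0.0662]
eef_rot: [-2.7, 89.6, -175.4]
contact_force: [-15.1, 2.8, 9.2]
gripper_width: 0.0223
[ 0.63977924 -0.03628946  0.06619155] [-15.06948785   2.7883117    9.20836329] [ 14.1  25.5 -14.4  -0.1 -50.5  -6.8]
[[-0.008  0.127 -0.992]
 [-0.001 -0.992 -0.127]
 [-1.    -0.     0.008]]
[ 0.65155245 -0.11496878  0.22301079] [ 162.91163481   -0.44611813 -172.72790377]
```

View pics/c6.png

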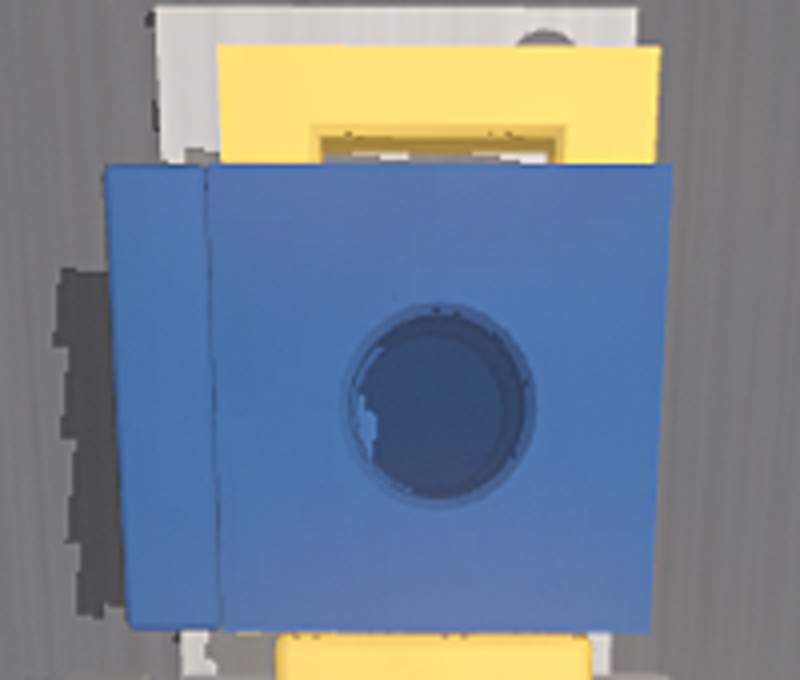

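Run:
```python
from h import *
c=load('w6')
X=lambda x,y:(180+(x+.5)/4-.5,0+(y+.5)/4-.5)
ho=px2z(c,*X(438,404.5),.07); print('hole',ho)
print('dia', [np.hypot(*(px2z(c,*X(*a),.07)-px2z(c,*X(*b),.07))[:2]) for a,b in (((340,404),(536,404)),((438,301),(438,508)))])
yw=np.radians(7.3); yd=np.array([-np.sin(yw),np.cos(yw)]);xd=np.array([yd[1],-yd[0]])
# edges of lug
for q in [(672,166),(650,632),(218,630),(206,166)]: print(px2z(c,*X(*q),.07))
for z in [(.64463311,-.10602477),(.6466,-.1093),(.6452,-.1032)]:
    d=ho[:2]-np.array(z); print(d@xd,d@yd)
```

```text
hole [ 0.64749048 -0.11858844  0.07      ]
dia [np.float64(0.019163319543549346), np.float64(0.019231437856558023)]
[ 0.62856943 -0.14240199  0.07      ]
[ 0.62304412 -0.09943772  0.07      ]
[ 0.6668375  -0.09409632  0.07      ]
[ 0.67182517 -0.13682791  0.07      ]
0.0012378128879565566 -0.01282490422860093
-0.00029696855419989105 -0.009326299685384894
0.0003165895529578704 -0.015554746237225955
```

```bash
python3 -m handwheel '[0,0,0.4,0, 0,0,0.5,0, -4,0,0.5,0, -9,0,0.5,0, -13,-2,1,-6, -15,-8,2.5,-12, -16,-14,4.2,-18, -16,-20,6,-24, -16,-26,7.7,-30, -16,-31,9.4,-34.4]' 3.2
python3 - <<'E'
from h import *
st=sensors.get_state(); print(st['tcp_pos'],st['contact_force'],st['joints'].round(1)); r=rpy(st['eef_rot']); print(r.round(3))
c=cap('wrist','w7'); cap('top','t7');crop('t7',240,160,360,270,6,'ct7')
d=np.array([.484,.321])-st['tcp_pos'][:2]; print('tool yz cm',100*d@r[:2,1],100*d@r[:2,2])
E
```

```text
time_s: 9.2
tcp_pos: [0.5108, 0.2619, 0.2272]
eef_rot: [173.7, 89.9, 35.6]
contact_force: [1.5, 0.1, -0.5]
gripper_width: 0.0315
[0.51079172 0.26194093 0.22723713] [ 1.47619966  0.1259275  -0.45148538] [ 46.7  11.  -12.4   0.  -66.5  -4.8]
[[ 0.002  0.668 -0.744]
 [ 0.001 -0.744 -0.668]
 [-1.     0.    -0.002]]
tool yz cm -6.183586551785791 -1.9547258699599528
```

View pics/w7.png

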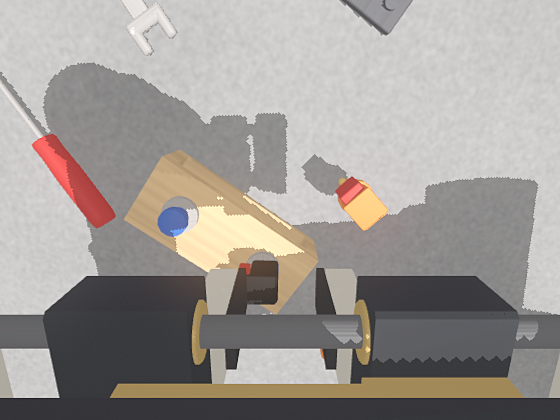

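View pics/ct7.png

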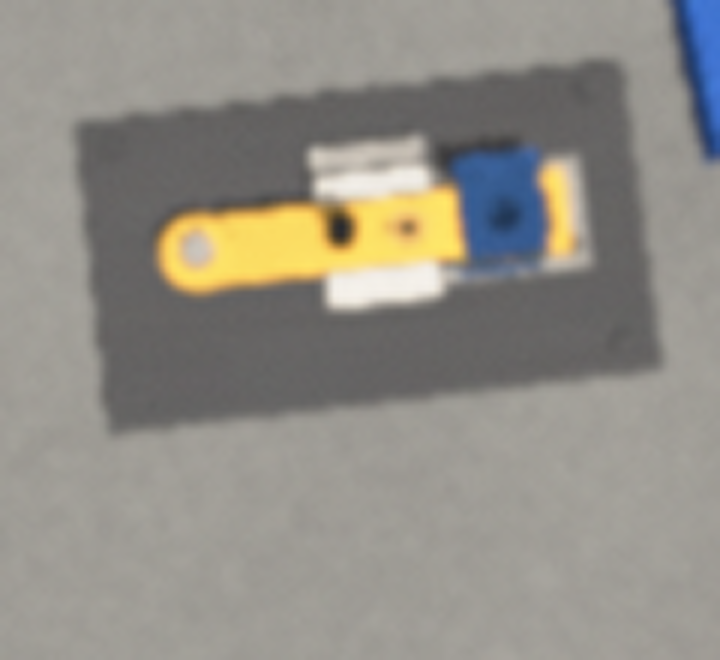

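```bash
python3 -m handwheel '[0,-3,-1,0, 0,-6,-1.9,0, 3,-6.2,-2,0, 6,-6.2,-2,0, 8,-6.2,-2,0, 9.5,-6.2,-2,0, 9.5,-6.2,-2,0, 9.5,-6.2,-2,0, 9.5,-6.2,-2,0, 9.5,-6.2,-2,0]' 6.4
python3 - <<'E'
from h import *
st=sensors.get_state(); print(st['tcp_pos'],st['contact_force'],st['joints'].round(1)); r=rpy(st['eef_rot']); print(r.round(3))
c=cap('wrist','w8')
d=np.array([.484,.321])-st['tcp_pos'][:2]; print('tool yz cm',100*d@r[:2,1],100*d@r[:2,2])
E
```

```text
time_s: 10.55
tcp_pos: [0.485, 0.3194, 0.1322]
eef_rot: [-172.4, 89.9, 49.4]
contact_force: [-0.3, 0.6, -0.5]
gripper_width: 0.0643
[0.48502784 0.31941792 0.13223155] [-0.33054465  0.56277964 -0.54254627] [ 52.7  16.2 -18.8   0.  -54.9 -10.9]
[[ 0.001  0.666 -0.746]
 [ 0.001 -0.746 -0.666]
 [-1.    -0.    -0.001]]
tool yz cm -0.1864752670626454 -0.028658279557851878
```

View pics/w8.png

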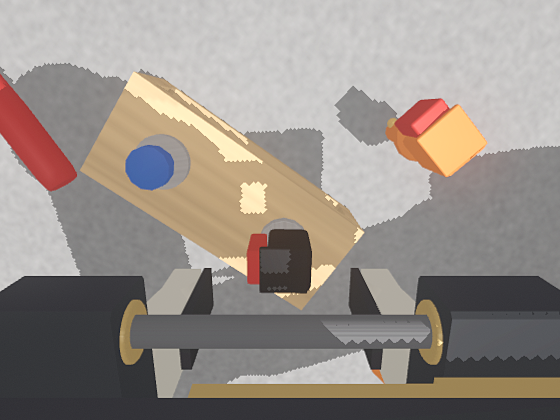

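Run:
```python
from h import *
c=load('w8'); crop('w8',235,205,325,300,7,'c8')
print(px2z(c,311,292,.109),px2z(c,262,292,.109)); print(proj(c,[.484,.321,.109]),proj(c,[.485,.3194,.109]))
```

```text
[0.46378237 0.31944083 0.109     ] [0.48341007 0.33698007 0.109     ]
(np.float64(280.98403221243075), np.float64(270.9603453652612)) (np.float64(281.5908286793461), np.float64(267.7144057701351))
```

View pics/c8.png

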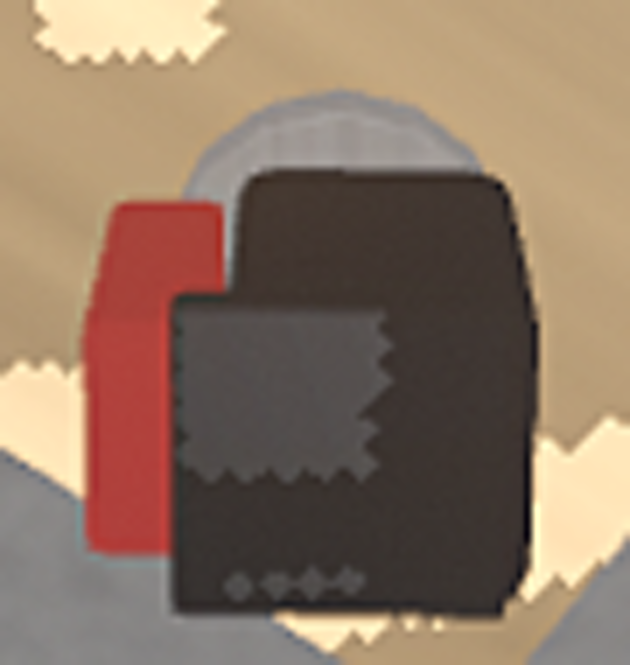

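```bash
python3 -m handwheel '[0.5,-0.2,0,0, 1.5,-0.2,0,0, 3,-0.2,0,0, 4.5,-0.2,0,0, 5.5,-0.2,0,0, 6.1,-0.2,0,0, 6.1,-0.2,0,0, 6.1,-0.2,0,0, 6.1,-0.2,0,0, 6.1,-0.2,0,0]'
python3 -m handwheel '[0,0,0,0, 0,0,0,0, 0,0,0,0, 0,0,0,0, 0,0,0,0, 0,0,0,0, 0,0,0,0, 0,0,0,0, 0,0,0,0, 0,0,0,0]' 2.4 40
python3 - <<'E'
from h import *
st=sensors.get_state(); print(st['tcp_pos'],st['contact_force'],st['gripper_width'],st['joints'].round(1)); r=rpy(st['eef_rot']); print(r.round(3))
c=cap('wrist','w9')
E
```

```text
time_s: 11.85
tcp_pos: [0.4836, 0.3208, 0.0709]
eef_rot: [-170.8, 90.0, 50.9]
contact_force: [-0.5, -0.1, 0.3]
gripper_width: 0.064
time_s: 13.1
tcp_pos: [0.4832, 0.3203, 0.0708]
eef_rot: [13.3, 90.0, -125.0]
contact_force: [-3.6, -2.3, 5.6]
gripper_width: 0.0291
[0.48318413 0.3202668  0.0707978 ] [-3.60379173 -2.33592126  5.64133318] 0.029064044287003387 [ 52.9  20.1 -22.6   0.  -47.3 -11.1]
[[-0.     0.666 -0.746]
 [-0.001 -0.746 -0.666]
 [-1.     0.     0.001]]
```

View pics/w9.png

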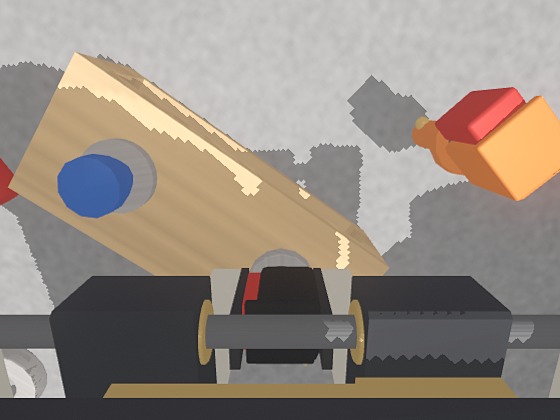

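```bash
python3 -m handwheel '[-0.5,0,0,0, -1,0,0,0, -2,0,0,0, -3,0,0,0, -4,0,0,0, -5.5,0,0,0, -7,0,0,0, -9,0,0,0, -11,0,0,0, -11,0,0,0]'
python3 - <<'E'
from h import *
st=sensors.get_state(); print(st['tcp_pos'],st['contact_force'],st['moment'],st['gripper_width']); r=rpy(st['eef_rot']); print(r.round(3))
c=cap('wrist','w10');cap('scene','s10')
crop('s10',300,180,440,300,5,'cs10')
H=np.array([.6475,-.1186]); d=H-st['tcp_pos'][:2]; print('tool yz cm',100*d@r[:2,1],100*d@r[:2,2])
E
```

```text
time_s: 14.4
tcp_pos: [0.4843, 0.3215, 0.1828]
eef_rot: [-174.4, 89.8, 47.4]
contact_force: [0.6, 0.5, -3.8]
gripper_width: 0.0291
[0.48429024 0.32149058 0.18280864] [ 0.64574115  0.49834235 -3.84779764] [0.0479545  0.0538372  0.00840977] 0.029060812182017313
[[ 0.003  0.666 -0.746]
 [ 0.003 -0.746 -0.666]
 [-1.    -0.    -0.004]]
tool yz cm 43.69899696155003 17.133646064003326
```

View pics/w10.png

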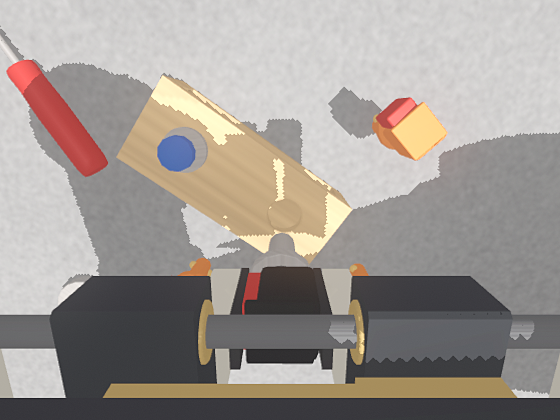

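View pics/cs10.png

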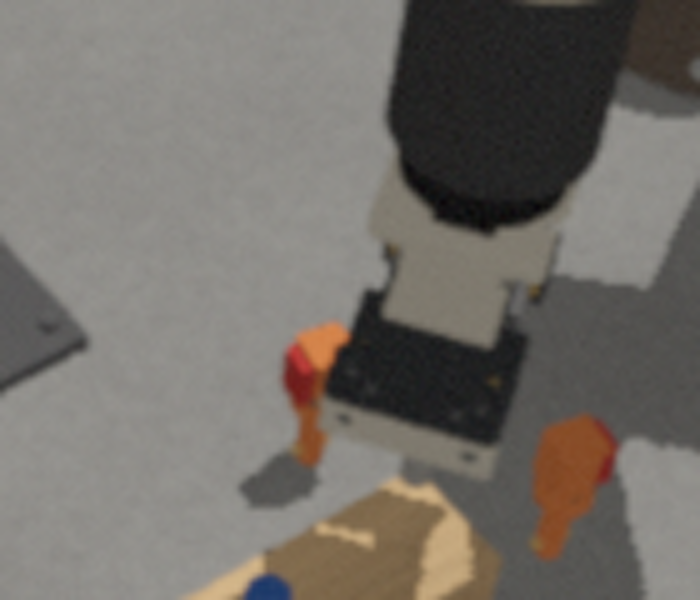

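Run:
```python
from h import *
c=load('w10'); st=sensors.get_state(); r=rpy(st['eef_rot']); p=st['tcp_pos']
def tp(x,y,z): return proj(c,p+r@np.array([x,y,z]))
print('collar bottom edge far',tp(.011,.016,0),'collar l/r',tp(.007,0,-.016),tp(.007,0,.016))
print('tip axis',tp(.061,0,0),'tip far edge',tp(.061,.0068,0),tp(.0585,.008,0),'sides',tp(.0585,0,-.008),tp(.0585,0,.008))
crop('w10',230,205,340,290,7,'c10')
```

```text
collar bottom edge far (np.float64(284.66194756913325), np.float64(245.71310083309822)) collar l/r (np.float64(251.99249045909139), np.float64(279.1156259982826)) (np.float64(317.2366145398692), np.float64(279.25210903522714))
tip axis (np.float64(284.1306001017962), np.float64(241.67031421053076)) tip far edge (np.float64(284.16138133972356), np.float64(231.41034146216626)) (np.float64(284.18461446192254), np.float64(230.83689448509247)) sides (np.float64(271.3063641459628), np.float64(243.01635474093806)) (np.float64(296.99304739823685), np.float64(243.05931648708216))
```

View pics/c10.png

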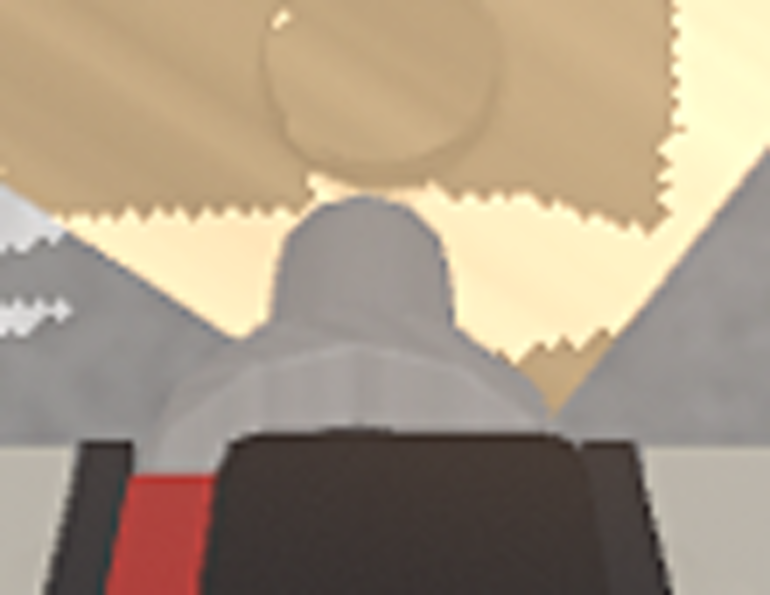

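```bash
python3 -m handwheel '[-1,4,1.6,0, -1,9.5,3.7,0, -1,15,5.9,0, -1,20.5,8,0, -1,26,10.2,0, -1,31.5,12.4,0, -1,37,14.5,0, -1,41,16.1,0, -1,43.7,17.1,0, -1,43.7,17.1,0]'
python3 -m handwheel '[1,0,0,0, 2,0,0,0, 3,0,0,0, 4,0,0,0, 4,0,0,0, 4,0,0,0, 4,0,0,0, 4,0,0,0, 4,0,0,0, 4,0,0,0]'
cat > look.py <<'E'
import sys
from h import *
st=sensors.get_state(); c=cap('wrist',sys.argv[1]); p=st['tcp_pos']; print(p,st['contact_force'].round(2),st['moment'].round(2),st['gripper_width'].round(4),st['joints'].round(1)); r=rpy(st['eef_rot']); print(r.round(3).tolist())
def tp(x,y,z): return np.round(proj(c,p+r@np.array([x,y,z])),1)
print('tip axis',tp(.061,0,0),'tip far',tp(.061,.0068,0)); print('hole',np.round(proj(c,[.6475,-.1186,.07]),1))
d=np.array([.6475,-.1186])-p[:2]; print('tool yz cm',100*d@r[:2,1],100*d@r[:2,2])
crop(sys.argv[1],220,180,350,290,6,sys.argv[1]+'c')
E
python3 look.py w11
```

```text
time_s: 15.75
tcp_pos: [0.6465, -0.1213, 0.1885]
eef_rot: [-36.7, 89.8, -175.1]
contact_force: [1.0, 0.6, -2.4]
gripper_width: 0.0295
time_s: 17.0
tcp_pos: [0.6469, -0.1193, 0.1506]
eef_rot: [147.9, 90.0, 9.6]
contact_force: [0.0, -0.5, -3.2]
gripper_width: 0.029Traceback (most recent call last):
  File "look.py", line 3, in <module>
    st=sensors.get_state(); c=cap('wrist',sys.argv[1]); p=st['tcp_pos']; print(p,st['contact_force'].round(2),st['moment'].round(2),st['gripper_width'].round(4),st['joints'].round(1)); r=rpy(st['eef_rot']); print(r.round(3).tolist())
                                                                                                                                    ^^^^^^^^^^^^^^^^^^^^^^^^^
AttributeError: 'float' object has no attribute 'round'
```

View pics/w11.png

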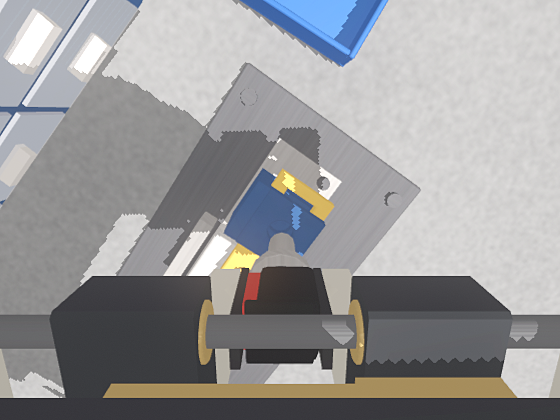

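```bash
sed -i "s/,st\['gripper_width'\].round(4)/,round(float(st['gripper_width']),4)/" look.py; python3 look.py w12
```

```text
[ 0.64686334 -0.1192459   0.15063223] [ 0.19  0.49 -1.96] [ 0.04 -0.04  0.01] 0.0293 [  6.5  22.   -7.4  -0.  -60.5  35.2]
[[0.0, 0.666, -0.746], [0.0, -0.746, -0.666], [-1.0, 0.0, -0.0]]
tip axis [281.4 243. ] tip far [281.4 232.7]
hole [280.  233.1]
tool yz cm -0.005798102866920263 -0.09050718527521742
```

View pics/w12c.png

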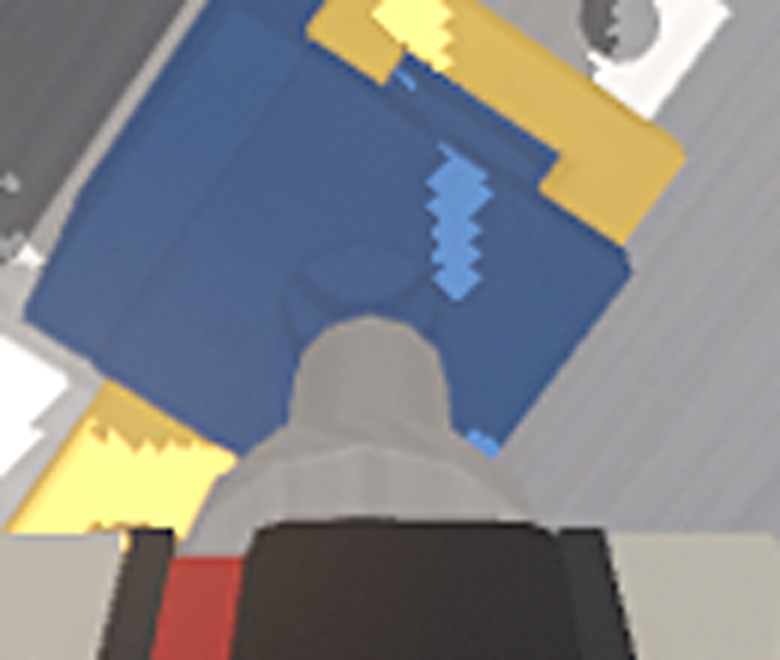

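Run:
```python
from h import *
c=load('w12');r=np.array([.666,-.746,0]);h=np.array([.6475,-.1186,.07])
print(proj(c,h+.0096*r),proj(c,h+.0088*r))
```

```text
(np.float64(280.004269149987), np.float64(219.41837465129737)) (np.float64(280.0055233429506), np.float64(220.56917703688413))
```

```bash
python3 -m handwheel '[0.5,0,-0.1,0, 1,0,-0.1,0, 1.4,0,-0.1,0, 1.7,0,-0.1,0, 1.9,0,-0.1,0, 2,0,-0.1,0, 2.1,0,-0.1,0, 2.2,0,-0.1,0, 2.3,0,-0.1,0, 2.3,0,-0.1,0]'; python3 look.py w13
```

```text
time_s: 18.35
tcp_pos: [0.6475, -0.1186, 0.1275]
eef_rot: [-44.9, 90.0, 176.9]
contact_force: [0.6, -0.0, -2.7]
gripper_width: 0.0292
[ 0.64754998 -0.11858371  0.12750571] [ 0.6  -0.04 -2.69] [ 0.01 -0.07  0.  ] 0.0292 [  6.6  23.2  -8.9  -0.  -57.9  35.2]
[[-0.0, 0.666, -0.746], [0.0, -0.746, -0.666], [-1.0, -0.0, 0.0]]
tip axis [281.4 243. ] tip far [281.4 232.7]
hole [281.5 245. ]
tool yz cm -0.002112301714076696 0.004813330066629667
```

View pics/w13c.png

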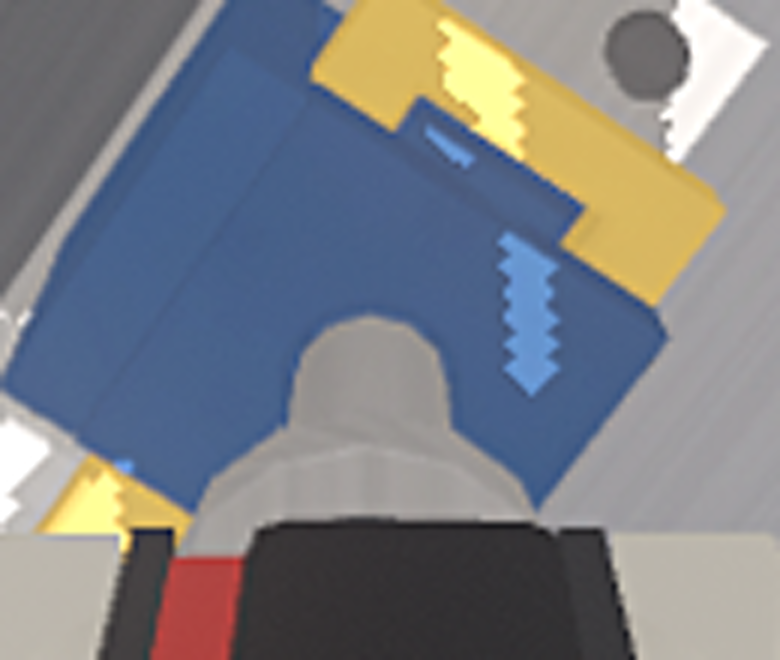

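```bash
python3 -m handwheel '[0.1,0,0,0, 0.2,0,0,0, 0.3,0,0,0, 0.4,0,0,0, 0.5,0,0,0, 0.6,0,0,0, 0.6,0,0,0, 0.6,0,0,0, 0.6,0,0,0, 0.6,0,0,0]'; python3 look.py w14
```

```text
time_s: 19.65
tcp_pos: [0.6476, -0.1186, 0.1216]
eef_rot: [144.9, 90.0, 6.7]
contact_force: [-0.1, -0.1, -2.3]
gripper_width: 0.029
[ 0.64762752 -0.11856412  0.12161135] [-0.1  -0.15 -2.33] [ 0.07 -0.01  0.01] 0.029 [  6.6  23.5  -9.3  -0.  -57.2  35.2]
[[0.0, 0.666, -0.746], [0.0, -0.746, -0.666], [-1.0, 0.0, -0.0]]
tip axis [281.4 243. ] tip far [281.4 232.7]
hole [281.6 248.5]
tool yz cm -0.00581418811020477 0.01190292908905466
```

View pics/w14c.png

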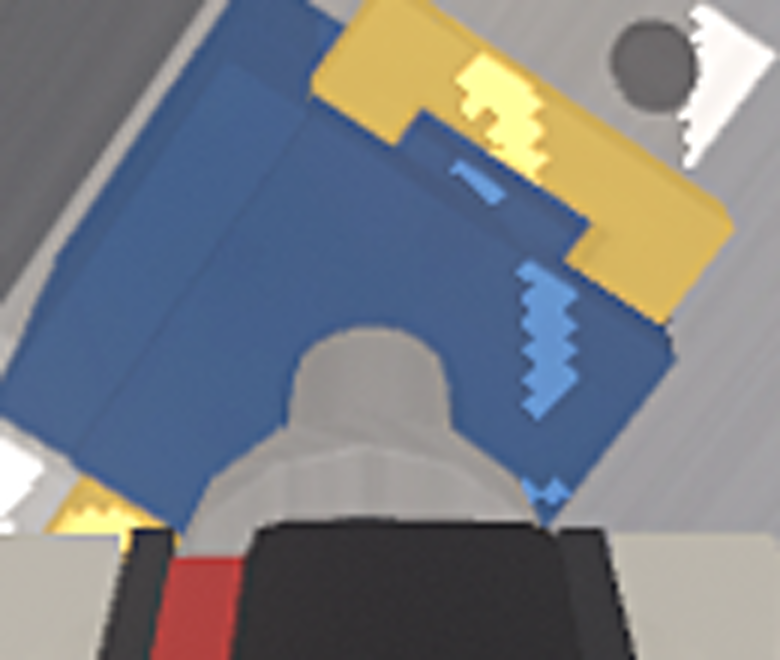

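```bash
python3 -m handwheel '[0.2,0,0,0, 0.4,0,0,0, 0.6,0,0,0, 0.8,0,0,0, 1,0,0,0, 1.2,0,0,0, 1.4,0,0,0, 1.6,0,0,0, 1.7,0,0,0, 1.7,0,0,0]'; python3 look.py w15
```

```text
time_s: 20.95
tcp_pos: [0.6475, -0.1186, 0.1045]
eef_rot: [-30.8, 90.0, -169.0]
contact_force: [0.8, -0.3, -2.1]
gripper_width: 0.0295
[ 0.64754148 -0.11857946  0.10447914] [ 0.77 -0.31 -2.1 ] [ 0.02 -0.07  0.01] 0.0295 [  6.6  24.4 -10.3   0.  -55.3  35.2]
[[-0.0, 0.666, -0.746], [-0.0, -0.746, -0.666], [-1.0, -0.0, 0.0]]
tip axis [281.4 243. ] tip far [281.4 232.7]
hole [281.6 259.5]
tool yz cm -0.0012295934142734922 0.004461874975939422
```

```bash
python3 -m handwheel '[0.2,0,0,0, 0.4,0,0,0, 0.6,0,0,0, 0.8,0,0,0, 1,0,0,0, 1.2,0,0,0, 1.4,0,0,0, 1.6,0,0,0, 1.8,0,0,0, 2,0,0,0]'; python3 look.py w16
```

```text
time_s: 22.25
tcp_pos: [0.6476, -0.1186, 0.0844]
eef_rot: [89.4, 90.0, -48.9]
contact_force: [0.2, 0.1, -3.4]
gripper_width: 0.0292
[ 0.64761124 -0.1185541   0.08443914] [ 0.15  0.07 -3.36] [ 0.04 -0.01  0.01] 0.0292 [  6.6  25.6 -11.4   0.  -53.   35.2]
[[0.0, 0.666, -0.746], [-0.0, -0.746, -0.666], [-1.0, 0.0, 0.0]]
tip axis [281.4 243. ] tip far [281.4 232.7]
hole [281.7 274.9]
tool yz cm -0.003982441620296474 0.01135538155433017
```

Last 3.5 mm plus a slight press.

```bash
python3 -m handwheel '[0.1,0,0,0, 0.2,0,0,0, 0.25,0,0,0, 0.3,0,0,0, 0.35,0,0,0, 0.4,0,0,0, 0.45,0,0,0, 0.45,0,0,0, 0.45,0,0,0, 0.45,0,0,0]'; python3 look.py w17
```

```text
time_s: 23.55
tcp_pos: [0.6478, -0.1186, 0.0807]
eef_rot: [126.2, 90.0, -12.0]
contact_force: [-2.7, 1.1, 5.9]
gripper_width: 0.0293
[ 0.64775068 -0.11861113  0.08074208] [-2.69  1.14  5.93] [0.43 1.11 0.03] 0.0293 [  6.6  25.8 -11.7   0.  -52.5  35.2]
[[0.001, 0.666, -0.746], [-0.0, -0.746, -0.666], [-1.0, 0.001, -0.0]]
tip axis [281.4 243. ] tip far [281.4 232.7]
hole [281.9 278.4]
tool yz cm -0.017525918642257485 0.01795808695779284
```

View pics/w17c.png

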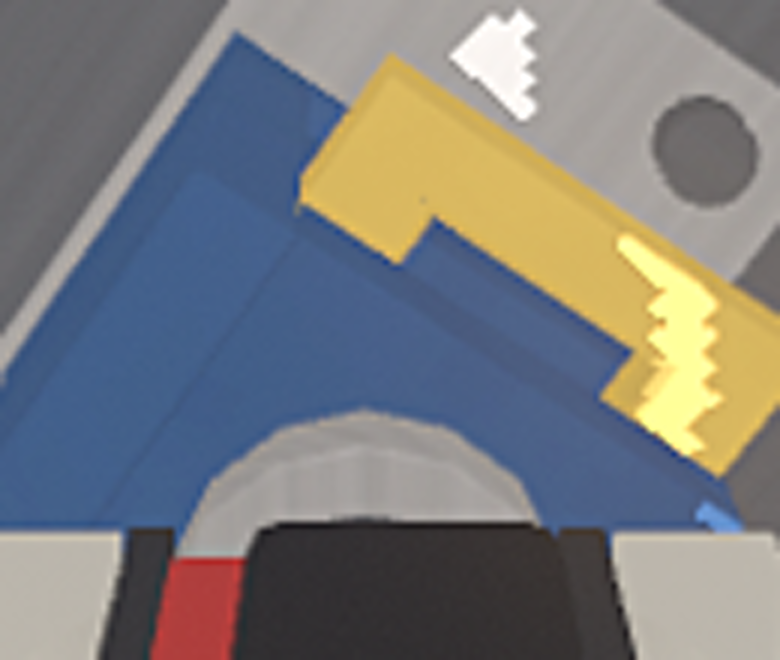

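```bash
python3 -m handwheel '[0,0,0,0, 0,0,0,0, 0,0,0,0, 0,0,0,0, 0,0,0,0, 0,0,0,0, 0,0,0,0, 0,0,0,0, 0,0,0,0, 0,0,0,0]' 6.4; python3 look.py w18
```

```text
time_s: 24.85
tcp_pos: [0.6476, -0.1186, 0.0801]
eef_rot: [-152.3, 90.0, 69.4]
contact_force: [1.0, -0.3, 0.1]
gripper_width: 0.0639
[ 0.64760115 -0.11857068  0.08005498] [ 1.05 -0.27  0.1 ] [ 0.02 -0.02  0.  ] 0.0639 [  6.6  25.8 -11.7  -0.  -52.5  35.2]
[[0.0, 0.666, -0.746], [0.0, -0.746, -0.666], [-1.0, -0.0, -0.0]]
tip axis [281.4 243. ] tip far [281.4 232.6]
hole [281.7 278.7]
tool yz cm -0.004547659980114869 0.009498987184111329
```

View pics/w18.png

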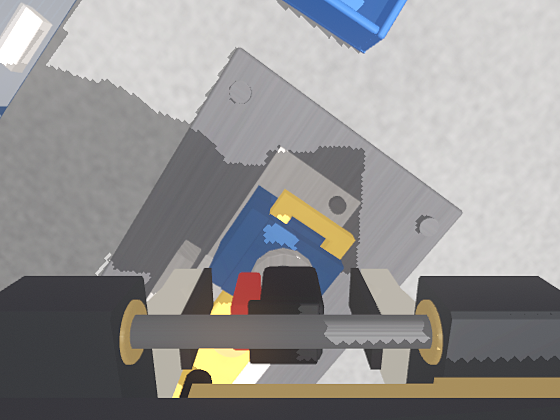

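```bash
python3 -m handwheel '[-1,0,0,0, -2.5,0,0,0, -4,0,0,0, -6,0,0,0, -8,0,0,0, -11,0,0,0, -14,-2,0,0, -14,-5,0,0, -14,-5,0,0, -14,-5,0,0]'; python3 look.py w19
python3 - <<'E'
from h import *
crop('w19',200,100,400,250,4,'c19'); cap('scene','s19'); crop('s19',210,170,330,260,6,'cs19')
E
```

```text
time_s: 26.15
tcp_pos: [0.6146, -0.0813, 0.221]
eef_rot: [137.8, 89.9, -0.5]
contact_force: [0.5, -0.4, -0.1]
gripper_width: 0.0642
[ 0.6145677  -0.08131034  0.22096577] [ 0.49 -0.44 -0.11] [ 0.02 -0.01  0.01] 0.0642 [ 10.5  15.6  -7.2   0.  -67.2  31.3]
[[0.001, 0.666, -0.746], [-0.0, -0.746, -0.666], [-1.0, 0.001, -0.001]]
tip axis [281.4 243. ] tip far [281.4 232.6]
hole [281.8 147.8]
tool yz cm 4.974910855149007 0.028285977966851897
```

View pics/w19.png

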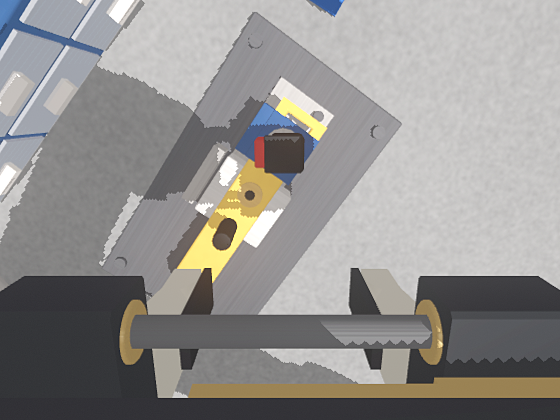

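View pics/cs19.png

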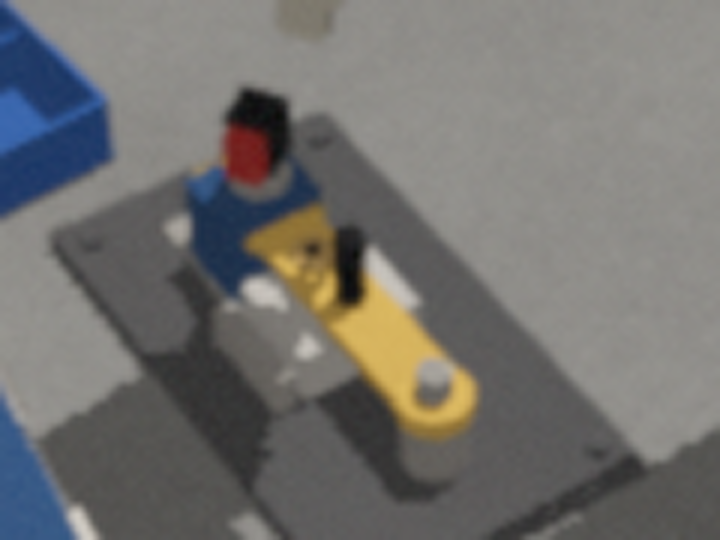

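Pin seated in the clevis, red button out, gate shut, robot clear. I'm handing the job in.

```bash
python3 -c "
from plant import workorder; print(workorder.close_job())"
```

```text
the job is handed in; nothing more can be done
None
```

The gate is shut, and the ball-lock pin is locked in the clevis. I handed the job in at about 26 s; it reports no verdict.

- **Gate:** I caged the knob between the fingers and swung it through about 66° until it hit its stop. It stood still while the push rose to 15 N, and later pictures showed it still shut.
- **Pin:** I gripped it along its y axis with 40 N. The opening read 29 mm, so the button was fully in. The wrist camera put the clevis hole at about (0.6475, -0.1186), and the shank went down through both lugs without touching.
- **Seating:** The collar met the lug with the tool tip at z = 0.0807 m, where I expected 0.0809 m. The net press was about 8 N, well under the 50 N limit.
- **Last checks:** After release, the wrist and scene pictures showed the pin upright with its red button out. The gripper was clear, with contact force near zero. I didn't touch the other things on the bench.

**Disagreements:** The top and scene cameras placed the jig up to 8 mm apart, so I used the wrist camera for the fine positions. One wrist picture, just after lifting the pin, was 2–4 px off its prediction. The next one, above the hole, agreed to within about 1 px.

**Not checked:** I couldn't see the balls under the lower lug. That they are out is inferred from the button.

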